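# Square a coated test panel into the corner fixture and hold it

## Robot

A 6-joint arm with a two-finger parallel gripper is mounted at the origin on a cart in front of the work surface, level with it; the furniture and walls round the work are solid. World frame = base frame: x ahead of the robot, y to its left, z up, the work surface at z = 0. Lengths are in m, angles in rad, forces in N, time in s.
With the tool pointing down it reaches from about 0.375 to 0.975 m from the base axis. Payload 3.8 kg.
Tool frame: the origin (TCP) lies at the very end of the fingers, on their centre line; the grasp point (between the pads) lies 19 mm behind it; z points along the fingers, y is the direction in which the jaws open and shut (so a half turn about z gives the same grasp; the last joint's range is limited). The gripper opens to 88 mm and grips with 3 to 60 N. Pads are 18 mm wide; open, the fingers measure 123 mm over their backs; the gripper's body (75 mm by 187 mm) begins 45 mm behind the grasp point.
Start: joints at [1.275, 0.264, 1.604, -0, 1.274, -0.037], TCP at [0.173, 0.653, 0.239] pointing down, gripper open.
Joint ranges: [-2.63, 2.63], [-0.94, 2.18], [0.31, 2.57], [-1.31, 4.45], [0, 2.66], [-2.55, 2.55]. Speed limits (rad/s): [2.57, 2.57, 3.14, 3.14, 3.14, 3.14].

## Interface

Orientations are given as a rotation vector (axis times angle).
In Python, from plant import env gives the robot as it stands.
- The arm moves only by the tool carry_out, never from a script. Its argument "plan" is a list of rows, each a list of 3 entries, a list of its own where there are three numbers: the shift along the world's x, y, z in m, then the turn about the world's z in degrees, then the opening, from -1 (shut) to 1 (fully open), so that 0 is half open. A call has 1 to 5 rows; each row shifts and turns the pose as measured when the row begins; what a row does not reach is not made up. A row lasts 1/8 s, in which the tool goes at most 62.5 mm and 10.7 degrees, less where a joint would pass 70% of its speed; a pose out of reach is approached as far as the arm can. A call with a gripper value outside its range is refused whole. The fingers move at their own pace and stop on an object; the grip force is fixed at half the most. Time passes only in rows, so rows that do not move let the fingers close. It gives the time, the measured TCP pose, the force and the opening at its end, in the units of the state.
- env.read_state(): the state, without advancing time (a new reading comes with each control period).
- env.camera(name): name is "scene" or "top"; returns the picture (400x640x3 uint8, red, green, blue); there is no depth.
- env.camera_model(name): a dict with "camera_matrix" (3x3 intrinsics, pixels), "R" (3x3) and "t" (3): a world point X has camera coordinates R X + t. Camera axes: x right, y down, z forward; pixel columns grow to the right and rows downward; lengths in m; the calibration is good to about 2 mm. A picture is of the moment at which its call begins. camera_model takes no time and is no camera call.
- env.finish_job(): hands the job in, once; it reports no verdict.
The state is a dict: "t": time; "joint_positions": joint angles; "joint_velocities": joint speeds; "joint_efforts": joint torques, N m; "position": TCP position; "tcp_rot": TCP orientation; "ft_force": force on the tool from outside, world axes, zero at the start; "wrist_torque": the same for the moment, N m; "gripper_width": opening from 0.0 (shut) to 1.0 (fully open).
Only numpy, scipy, OpenCV 4.12 (cv2) and the standard library are available. Lean on these libraries where they do the work, as an engineer would, in place of code of your own. Each camera call takes 0.05 s, during which the arm holds its last target.

## Task

Draw the tall coated test panel straight up out of the slotted rack and stand it upright on the base of the corner fixture. Slide it into the corner so that one flat face bears against the low back fence while its vertical edge bears against the tall side fence, and finish still gripping it, pressing it firmly against both fences at once (a steady push of several newtons on each, no ramming). Leave the two short panels in their slots and do not disturb the timer or the vial.

Things in the scene. Friction and masses are not known exactly. Their poses are not given: they have to be found in the camera images.
- tall_panel_center (a point): Centre of the tall test panel: an upright flat aluminium plate 5 mm thick (its x), 80 mm wide (its y) and 120 mm high (its z), about 0.13 kg, bare metal over the top 45 mm and coated grey below; both faces alike, so it may be used either way round. This point is half-way up, 60 mm above its lower edge and 60 mm below its top edge. It starts upright in one of the rack's three slots, its axes parallel to the rack's.
- tall_panel: The same tall panel; origin at the middle of its lower edge, axes as for its centre point.
- short_panel_0_center (a point): Centre of a short test panel, 5 mm thick, 80 mm wide, 70 mm high (35 mm above its lower edge), in another slot. Leave it there.
- short_panel_1_center (a point): Centre of the other short test panel, same size. Leave it there.
- rack: White slotted panel rack, fixed to the bench, 160 mm (x) by 100 mm (y), 46 mm high; origin at the centre of its underside, z up. Its floor is 10 mm above the bench. Three slots 6.6 mm wide and 35 mm deep at x = -50, 0 and +50 mm of the rack hold the panels by their two side edges; the panels' faces look along the rack's x axis. A panel's lower edge must rise 36 mm to be clear of the slots.
- corner (a point): The inner corner of the fixture: the point where the face of the back fence, the face of the side fence and the top of the base meet, 8 mm above the bench. Axes are those of the fixture: +x points square into the back fence, +y square into the side fence, z up. A panel fully home has its centre at x = -2.5, y = -40, z = +60 mm from here.
- fixture: Steel corner fixture, fixed to the bench: base plate 120 mm (x) by 130 mm (y) with its top 8 mm above the bench; origin at the centre of its underside. Free floor inside the corner: 106 mm (x) by 116 mm (y). Friction on the base or on one fence takes up part of a push towards the other fence: best enter the corner diagonally, meeting both together, then push about 10 N on each.
- back_fence: Dark steel back fence along the fixture's +x side: 12 mm thick, 106 mm long along y, 45 mm high above the base. Rigid. Its face towards the corner floor looks to the fixture's -x. Origin at the centre of its underside.
- side_fence: Dark steel side fence along the fixture's +y side: 12 mm thick, 75 mm long along x, 85 mm high above the base. Rigid. Its face towards the corner floor looks to the fixture's -y. Origin at the centre of its underside.
- timer_center (a point): Centre of a small bench timer, 24 x 64 x 52 mm, standing on the bench (26 mm above it). Leave it alone.
- vial_center (a point): Centre of a capped vial, 27 mm across, 60 mm high, standing on the bench (30 mm above it). Leave it alone.
There are look-alikes about, which are no part of the job. What is shaped like the tall_panel but blue or green is not meant.

How it is judged:
On the way:
1. the tall panel is drawn upright, clear of its slot, in the gripper and still over the rack (z of tall_panel_center in the frame of rack above 0.107 m and angle between tall_panel's own z axis and vertical below 0.2 rad and horizontal distance between tall_panel_center and rack below 0.08 m and contact force between the fingers and tall_panel above 1 N), for 0.05 s.
At the end, for the whole second after the job is handed in: Tall panel gripped (over 2 N) and at rest, upright and square within 0.06 rad, centre within 4 mm of fully home on each axis, pressing each fence with over 1 N through the last second; short panels within 20 mm, timer and vial within 30 mm of their starts (x of tall_panel_center in the frame of corner between -0.0065 and 0.0015 m and y of tall_panel_center in the frame of corner between -0.044 and -0.036 m and z of tall_panel_center in the frame of corner between 0.056 and 0.064 m and angle between the x axis of tall_panel and the x axis of fixture, either way round below 0.06 rad and angle between tall_panel's own z axis and vertical below 0.06 rad and contact force between tall_panel and back_fence above 1 N and contact force between tall_panel and side_fence above 1 N and contact force between the fingers and tall_panel above 2 N and linear speed of tall_panel below 0.02 m/s and not (distance of any of short_panel_0_center, short_panel_1_center from where it was at the start of the episode above 0.02 m or distance of any of timer_center, vial_center from where it was at the start of the episode above 0.03 m)); the arm keeps its last pose, push and grip.
It fails at once if a fence was rammed (over 60 N) (contact force between tall_panel and back_fence above 60 N or contact force between tall_panel and side_fence above 60 N).
It fails at once if a short panel was moved over 20 mm, or the timer or vial over 30 mm (distance of any of short_panel_0_center, short_panel_1_center from where it was at the start of the episode above 0.02 m or distance of any of timer_center, vial_center from where it was at the start of the episode above 0.03 m).
It also fails if it takes over 51 s, if anything falls off the work surface, if the arm or the gripper's body presses on something with over 40 N, if the wrist force passes 120 N, or if a joint passes its speed limit or range.

## Working session

There is one attempt and no reset: what is moved stays moved. The work goes in short steps, Python scripts to look and compute and a tool call to move; the robot and the scene stay as the last step left them, time stands still between calls to the robot, and variables do not carry over. Pictures are saved under pics/ and viewed, and the job is handed in when it is done.

Besides the shell and the picture viewer there is one more tool, called after "Call:" as name(argument=value, ...) on one line, values as JSON. carry_out: Moves the arm, as the interface text tells. Its arguments: {"type":"object","properties":{"plan":{"type":"array","items":{"type":"array"}}},"required":["plan"]}

```bash
mkdir -p pics; ls; python3 - <<'E'
from plant import env
import cv2
for n in ("scene","top"):
    im=env.camera(n); cv2.imwrite(f"pics/{n}0.png",im[:,:,::-1])
    print(n,env.camera_model(n))
print(env.read_state())
E
```

```text
pics
scene {'camera_matrix': array([[453.51241771,   0.        , 316.03820608],
       [  0.        , 453.51241771, 204.73460411],
       [  0.        ,   0.        ,   1.        ]]), 'R': array([[ 0.8851888 , -0.4652259 , -0.00237829],
       [-0.20705818, -0.38938301, -0.89750085],
       [ 0.41661458,  0.79495014, -0.44100631]]), 't': array([-0.47031619,  0.20531867,  0.84556717])}
top {'camera_matrix': array([[410.58978784,   0.        , 318.49046091],
       [  0.        , 410.58978784, 195.62131455],
       [  0.        ,   0.        ,   1.        ]]), 'R': array([[ 0.01645124, -0.99973597,  0.0160423 ],
       [-0.99445791, -0.01802646, -0.10357857],
       [ 0.10384041, -0.01424939, -0.99449189]]), 't': array([0.0103336 , 0.57054601, 1.08381373])}
{'t': 0.1, 'joint_positions': array([ 1.27510112e+00,  2.64672263e-01,  1.60521917e+00, -1.30531809e-05,
        1.27373263e+00, -3.69165298e-02]), 'joint_velocities': array([-4.18269572e-04, -2.15885841e-03, -3.17838830e-03,  9.53505485e-05,
        1.93986248e-04,  2.27710829e-03]), 'joint_efforts': array([ 1.09689579e-03, -5.03620076e+01, -3.58068609e+01,  7.29489746e-02,
        2.34263611e-02, -5.13179396e-05]), 'position': array([0.17256094, 0.65190213, 0.23752614]), 'tcp_rot': array([-0.40530735, -3.11500962,  0.00314981]), 'ft_force': array([ 0.09347706, -0.24320793, -0.82912098]), 'wrist_torque': array([ 0.0072884 , -0.0067124 ,  0.04107792]), 'gripper_width': 0.9983312647216234}
```

View pics/scene0.png

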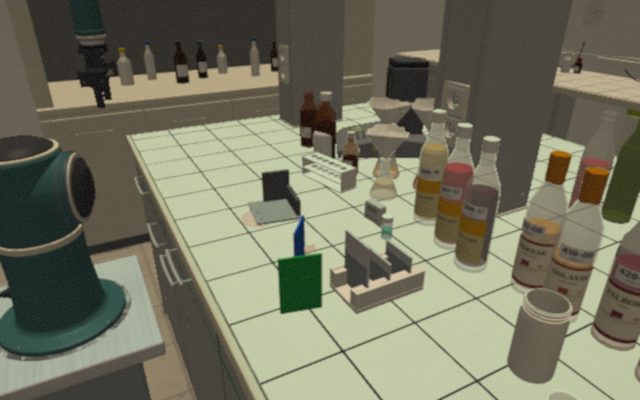

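View pics/top0.png

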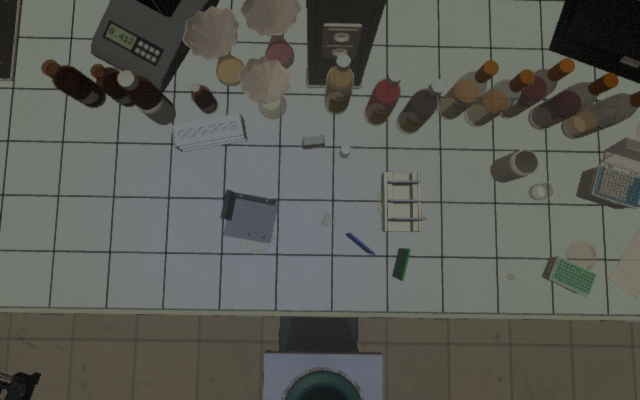

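The scene view shows the rack near (375,275), with the tall panel at its left end, and the fixture near (277,205). In the top view, the rack is at (403,203) and the fixture at (250,217). I'll enlarge both.

```bash
python3 - <<'E'
import cv2
t=cv2.imread("pics/top0.png"); s=cv2.imread("pics/scene0.png")
def c(im,x0,y0,w,h,k,n):
    cv2.imwrite(n,cv2.resize(cv2.convertScaleAbs(im[y0:y0+h,x0:x0+w],alpha=1.5),None,fx=k,fy=k,interpolation=cv2.INTER_CUBIC))
c(t,370,160,70,80,7,"pics/t_rack.png")
c(t,210,180,80,70,8,"pics/t_fix.png")
c(s,320,220,115,95,6,"pics/s_rack.png")
c(s,235,160,75,70,8,"pics/s_fix.png")
E
```

```text
(no output)
```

View pics/t_rack.png

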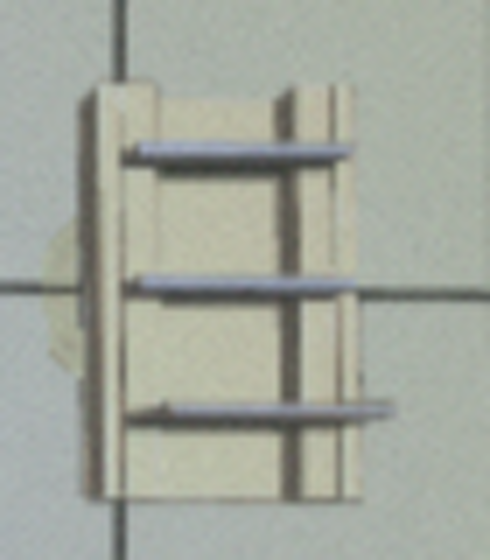

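View pics/t_fix.png

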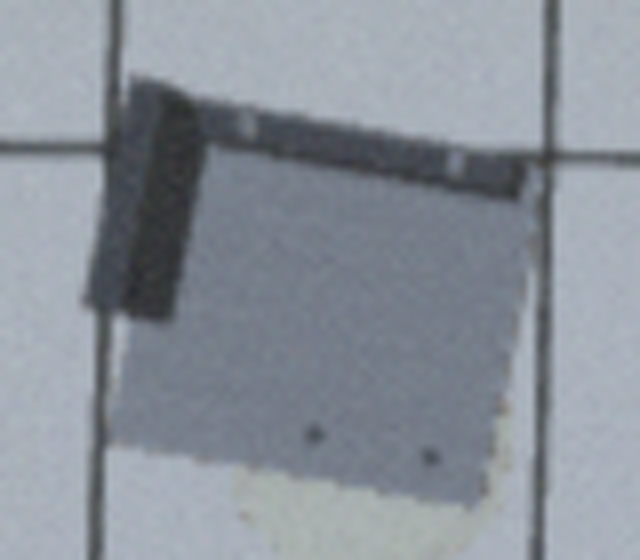

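View pics/s_rack.png

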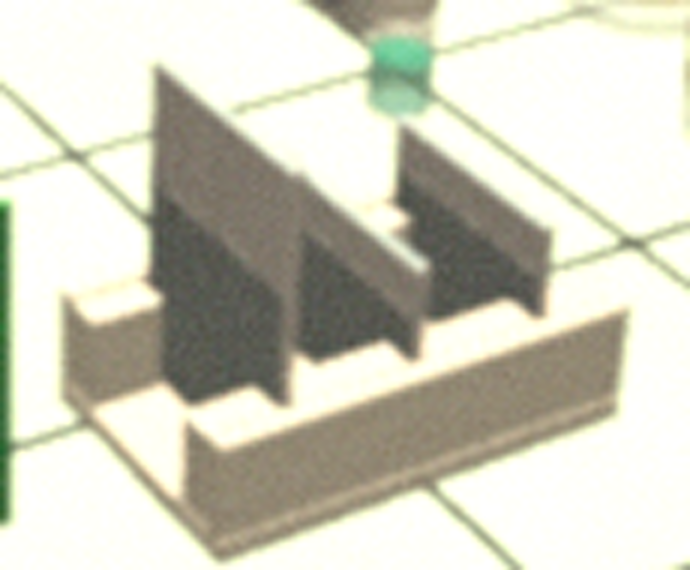

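View pics/s_fix.png

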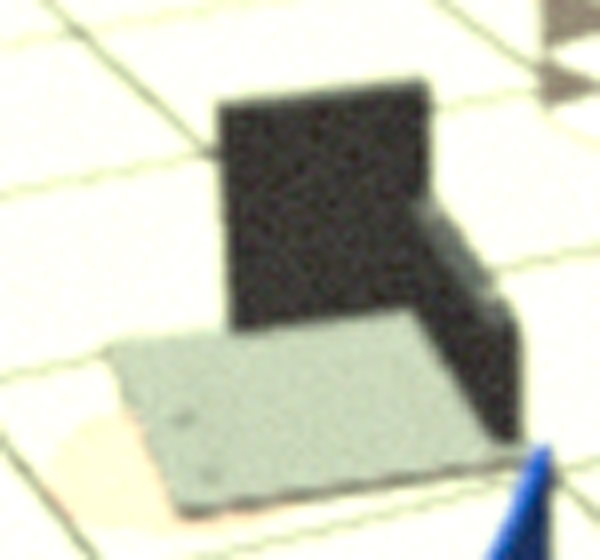

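```bash
cat > h.py <<'E'
import numpy as np
from scipy.optimize import least_squares
from plant import env
def proj(n,X):
    m=env.camera_model(n); c=m["R"]@np.asarray(X,float)+m["t"]; p=m["camera_matrix"]@c; return p[:2]/p[2]
def ray(n,uv,z):
    m=env.camera_model(n); d=m["R"].T@np.linalg.inv(m["camera_matrix"])@np.array([*uv,1.]); o=-m["R"].T@m["t"]
    return o+d*(z-o[2])/d[2]
def fit(obs,x0):
    # obs: (cam, local xyz, uv)
    def w(q,l):
        c,s=np.cos(q[2]),np.sin(q[2]); return [q[0]+c*l[0]-s*l[1],q[1]+s*l[0]+c*l[1],l[2]]
    f=lambda q:np.concatenate([proj(n,w(q,l))-uv for n,l,uv in obs])
    r=least_squares(f,x0,loss='soft_l1'); return r.x,r.fun.reshape(-1,2)
E
python3 - <<'E'
from h import *
for a,b,z in [((389.3,181.6),(420,181.2),.08),((389.6,200.7),(420.4,200.6),.08),((393.3,218.7),(426.4,218.4),.13)]:
    A,B=ray("top",a,z),ray("top",b,z); print(A.round(4),B.round(4),"mid",((A+B)/2).round(4),"L",np.linalg.norm(A-B).round(4), "ang",np.degrees(np.arctan2(*(-(A-B)[[0,1]]*[1,-1]))).round(1))
A,B=ray("scene",(345.8,231.3),.13),ray("scene",(369.5,248.7),.13);print("scene",A,B,np.linalg.norm(A-B))
T=lambda x,y:(370+x/7,160+y/7)
obs=[("top",(-.05,.04,.13),(393.3,218.7)),("top",(-.05,-.04,.13),(426.4,218.4)),("top",(0,.04,.08),(389.6,200.7)),("top",(0,-.04,.08),(420.4,200.6)),
("top",(.05,.04,.08),(389.3,181.6)),("top",(.05,-.04,.08),(420,181.2)),
("scene",(-.05,.04,.13),(345.8,231.3)),("scene",(-.05,-.04,.13),(369.5,248.7)),("scene",(-.08,-.05,0),(320+222/6,220+560/6)),("scene",(.08,-.05,.046),(320+628/6,220+310/6))]
q,r=fit(obs,[.5,-.2,0]);print("rack",q,np.degrees(q[2]),"\n",r.round(1))
c=(.046,.051,.008)
T=lambda x,y:(210+x/8,180+y/8); S=lambda x,y:(235+x/8,160+y/8)
obs=[("top",c,T(207,148)),("top",(-.06,.065,.008),T(108,442)),("top",(-.06,-.065,.008),T(475,505)),("top",(-.029,.051,.008),T(172,320)),("top",(.046,-.055,.008),T(518,200)),
("scene",c,S(413,312)),("scene",(-.06,-.065,.008),S(183,517)),("scene",(-.06,.065,.008),S(108,348)),("scene",(-.029,.051,.008),S(230,330)),("scene",(-.029,.051,.093),S(220,103)),("scene",(.046,-.055,.008),S(500,445))]
q,r=fit(obs,[.5,.2,0]);print("fix",q,np.degrees(q[2]),"\n",r.round(1))
s,co=np.sin(q[2]),np.cos(q[2]);R=np.array([[co,-s],[s,co]])
print("corner",q[:2]+R@c[:2],"home centre",q[:2]+R@np.array([.0435,.011]))
E
```

```text
[ 0.6051 -0.1629  0.08  ] [ 0.6076 -0.2432  0.08  ] mid [ 0.6063 -0.203   0.08  ] L 0.0803 ang 1.8
[ 0.5551 -0.1636  0.08  ] [ 0.5568 -0.2438  0.08  ] mid [ 0.556  -0.2037  0.08  ] L 0.0802 ang 1.2
[ 0.5061 -0.1632  0.13  ] [ 0.5082 -0.2449  0.13  ] mid [ 0.5072 -0.2041  0.13  ] L 0.0818 ang 1.5
scene [ 0.50572373 -0.17108635  0.13      ] [ 0.51051154 -0.24460496  0.13      ] 0.0736743442763558
rack [ 0.55784873 -0.2043892   0.02751831] 1.5766828597233191 
 [[ 1.  -0.3]
 [ 0.3 -0.3]
 [ 0.3 -0.6]
 [ 0.2 -0.8]
 [ 0.  -0.6]
 [-0.1 -0.5]
 [-1.  -1.3]
 [-0.4  0.5]
 [-1.5  2.4]
 [-0.4 -0.8]]
fix [ 0.51347021  0.20285984 -0.18203363] -10.42975844584463 
 [[ 1.  -2.7]
 [-0.1 -2.6]
 [ 0.7 -1. ]
 [-0.6  2.5]
 [-0.2 -1.6]
 [ 0.4  0.5]
 [-0.5 -0.8]
 [ 0.1 -1.1]
 [-3.1  1.8]
 [-3.6  1.6]
 [-0.6  0.6]]
corner [0.56794271 0.24468981] home centre [0.55824282 0.20580328]
```

```bash
python3 - <<'E'
from h import *
T=lambda x,y:(210+x/8,180+y/8); S=lambda x,y:(235+x/8,160+y/8)
P={}
for k,n,uv,z in [("corner","top",T(207,148),.008),("corner","scene",S(413,312),.008),("nl","top",T(108,442),.008),("nl","scene",S(108,348),.008),("nr","top",T(475,505),.008),("nr","scene",S(183,517),.008),("sf_end","top",T(172,320),.008),("sf_end","scene",S(230,330),.008),("sf_endtop","scene",S(220,103),.093),("bf_end","top",T(518,200),.008),("bf_end","scene",S(500,445),.008)]:
    P[k,n]=ray(n,uv,z); print(k,n,P[k,n].round(4))
for a,b,n in [("nl","nr","top"),("nl","nr","scene"),("corner","bf_end","top"),("corner","bf_end","scene"),("sf_end","corner","top"),("sf_end","corner","scene")]:
    d=P[b,n]-P[a,n]; print(a,b,n,np.linalg.norm(d).round(4),np.degrees(np.arctan2(d[1],d[0])).round(1))
c=(.046,.051,.008)
obs=[("top",c,T(207,148)),("top",(-.06,.065,.008),T(108,442)),("top",(-.06,-.065,.008),T(475,505)),
("scene",c,S(413,312)),("scene",(-.06,-.065,.008),S(183,517)),("scene",(-.06,.065,.008),S(108,348))]
q,r=fit(obs,[.5,.2,0]);print("fix",q,np.degrees(q[2]),"\n",r.round(1))
s,co=np.sin(q[2]),np.cos(q[2]);R=np.array([[co,-s],[s,co]])
print("corner",q[:2]+R@c[:2],"home centre",q[:2]+R@np.array([.0435,.011]))
E
```

```text
corner top [0.5604 0.2472 0.008 ]
corner scene [0.5682 0.2481 0.008 ]
nl top [0.4592 0.2771 0.008 ]
nl scene [0.4634 0.2712 0.008 ]
nr top [0.4399 0.1516 0.008 ]
nr scene [0.4422 0.1451 0.008 ]
sf_end top [0.5011 0.257  0.008 ]
sf_end scene [0.5059 0.2647 0.008 ]
sf_endtop scene [0.5071 0.2645 0.093 ]
bf_end top [0.5444 0.1399 0.008 ]
bf_end scene [0.5515 0.1425 0.008 ]
nl nr top 0.1269 -98.7
nl nr scene 0.1278 -99.6
corner bf_end top 0.1085 -98.5
corner bf_end scene 0.1069 -99.0
sf_end corner top 0.0601 -9.3
sf_end corner scene 0.0645 -14.9
fix [ 0.51071271  0.20343003 -0.15438615] -8.845674790159174 
 [[ 0.2 -1.3]
 [ 0.1 -0.8]
 [ 1.2 -0.5]
 [-1.2  0.5]
 [-0.8 -0.5]
 [-1.4 -0.7]]
corner [0.56400805 0.24674986] home centre [0.55538684 0.20761005]
```

The rack fit agrees between the two views to about 1 px. That puts the tall panel at about (0.5065, -0.204), yaw 1.5°. The fixture is at yaw about -9° with its corner near (0.564, 0.247); contact will refine that. I'm moving the arm over in an arc and turning it on the way.

Call:
carry_out(plan=[[[0.045,-0.03,0],-10,-0.2],[[0.045,-0.03,0],-10,-0.2],[[0.045,-0.03,0],-10,-0.2],[[0.045,-0.03,0],-10,-0.2],[[0.045,-0.03,0],-10,-0.2]])

```text
t: 0.72
position: [0.3984, 0.4984, 0.2339]
tcp_rot: [-1.708, -2.633, 0.008]
ft_force: [0.1, 0.0, 0.4]
gripper_width: 0.456
```

```bash
python3 - <<'E'
from h import *
for uv in [(347,235),(374,254),(397,278),(404,250)]: print(uv,ray("top",uv,.12).round(3))
for n,uv,z in [("vial",(345,150),.06),("timer",(313,141),.052)]: print(n,ray("top",uv,z).round(3))
c=(.046,.051,.008)
T=lambda x,y:(210+x/8,180+y/8); S=lambda x,y:(235+x/8,160+y/8)
obs=[("top",c,T(207,148)),("top",(-.06,.065,.008),T(108,442)),("top",(-.06,-.065,.008),T(475,505)),("top",(.046,-.055,.008),T(518,200)),("top",(-.017,.051,.008),T(172,320)),
("scene",c,S(413,312)),("scene",(-.06,-.065,.008),S(183,517)),("scene",(-.06,.065,.008),S(108,348)),("scene",(.046,-.055,.008),S(500,445)),("scene",(-.017,.051,.008),S(230,330)),("scene",(-.017,.051,.093),S(220,103))]
q,r=fit(obs,[.5,.2,0]);print("fix",q,np.degrees(q[2]),"\n",r.round(1).tolist())
s,co=np.sin(q[2]),np.cos(q[2]);R=np.array([[co,-s],[s,co]])
print("corner",q[:2]+R@c[:2],"home centre",q[:2]+R@np.array([.0435,.011]))
E
```

```text
(347, 235) [ 0.464 -0.05   0.12 ]
(374, 254) [ 0.419 -0.117  0.12 ]
(397, 278) [ 0.362 -0.174  0.12 ]
(404, 250) [ 0.43  -0.191  0.12 ]
vial [ 0.691 -0.048  0.06 ]
timer [0.716 0.038 0.052]
fix [ 0.51111124  0.20331801 -0.16141577] -9.248442294957194 
 [[0.4, -1.5], [0.0, -1.2], [1.1, -0.5], [-0.6, -1.2], [0.2, -0.5], [-0.9, 0.5], [-0.8, -0.6], [-1.1, -0.8], [-1.2, 0.5], [-0.0, 1.4], [-0.5, 1.3]]
corner [0.56470977 0.24626212] home centre [0.55581364 0.20718388]
```

Call:
carry_out(plan=[[[0.03,-0.052,0],-5,-0.2],[[0.03,-0.052,0],-5,-0.2],[[0.03,-0.052,0],-5,-0.2],[[0.02,-0.058,0],-4,-0.2],[[0.01,-0.06,0],-3,-0.2]])

```text
t: 1.35
position: [0.5225, 0.217, 0.2309]
tcp_rot: [-2.194, -2.242, 0.011]
ft_force: [0.2, 0.0, 0.1]
gripper_width: 0.4
```

Call:
carry_out(plan=[[[0.0,-0.062,0],0,-0.2],[[0.0,-0.062,0],0,-0.2],[[0.0,-0.062,0],0,-0.2],[[0,-0.062,0],0,-0.2],[[0.0,-0.062,0],0,-0.2]])

```text
t: 1.98
position: [0.5207, -0.0954, 0.2291]
tcp_rot: [-2.194, -2.242, 0.013]
ft_force: [0.1, 0.7, -0.9]
gripper_width: 0.403
```

Call:
carry_out(plan=[[[-0.007,-0.055,0],0,-0.2],[[-0.007,-0.053,0],0,-0.2],[[0,0,-0.03],0,-0.2],[[0,0,0],0,-0.2]])

```text
t: 2.48
position: [0.504, -0.2117, 0.1973]
tcp_rot: [-2.201, -2.233, 0.015]
ft_force: [0.2, 0.3, 1.1]
gripper_width: 0.397
```

```bash
python3 - <<'E'
from h import *
import cv2
s=env.read_state(); print(s["position"],s["tcp_rot"])
for n,b in (("scene",(300,150,160,140)),("top",(350,130,120,120))):
    im=env.camera(n)[:,:,::-1]; x,y,w,h=b
    cv2.imwrite(f"pics/{n}1.png",cv2.resize(cv2.convertScaleAbs(im[y:y+h,x:x+w],alpha=1.4),None,fx=4,fy=4,interpolation=cv2.INTER_CUBIC))
E
```

```text
[ 0.50401449 -0.21168256  0.19732622] [-2.20145372 -2.23263687  0.0146442 ]
```

View pics/scene1.png

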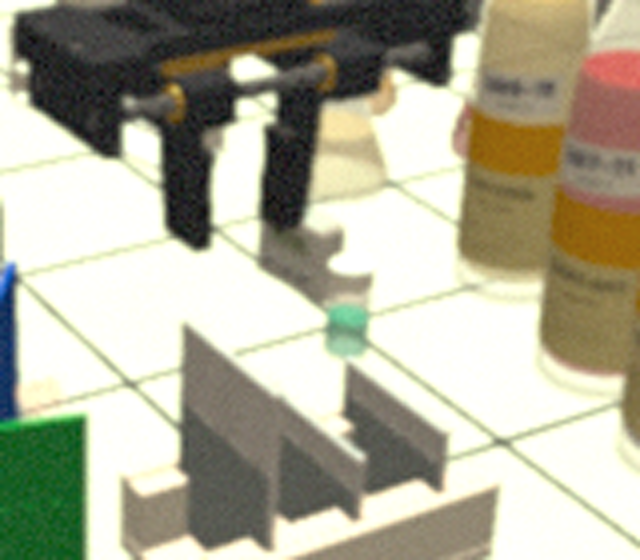

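View pics/top1.png

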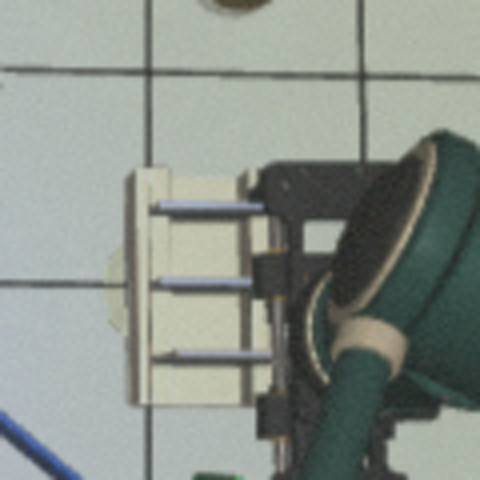

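```bash
python3 - <<'E'
from h import *
for dx in (-.017,0,.017): print(proj("scene",(.504+dx,-.2117,.1973)), proj("top",(.504+dx,-.2117,.1973)))
print(proj("scene",(.5065,-.204,.13)))
E
```

```text
[349.6531414  210.35910672] [420.20336425 225.9950555 ]
[357.88377038 208.31447616] [420.13472627 218.57690903]
[365.96998856 206.30571975] [420.06634479 211.18648546]
[355.38690436 238.97644558]
```

Call:
carry_out(plan=[[[0.0025,0.0075,-0.02],0.7,-0.2],[[0,0,-0.02],0,-0.2],[[0,0,0],0,-0.2]])

```text
t: 2.95
position: [0.5111, -0.2015, 0.1607]
tcp_rot: [2.182, 2.256, -0.009]
ft_force: [0.5, 0.0, -0.5]
gripper_width: 0.403
```

Call:
carry_out(plan=[[[0,0,-0.005],0,-0.2],[[0,0,0],0,-0.2]])

```text
t: 3.2
position: [0.512, -0.2005, 0.1562]
tcp_rot: [2.179, 2.257, -0.008]
ft_force: [-0.9, 0.8, -0.2]
gripper_width: 0.401
```

Call:
carry_out(plan=[[[-0.005,-0.0035,0],-0.4,-0.2],[[0,0,0],0,-0.2],[[0,0,0],0,-0.2]])

```text
t: 3.58
position: [0.5074, -0.2047, 0.1576]
tcp_rot: [2.186, 2.247, -0.006]
ft_force: [-0.1, 0.3, -0.7]
gripper_width: 0.398
```

Call:
carry_out(plan=[[[-0.0005,0,-0.015],0,-0.2],[[0,0,-0.015],0,-0.2],[[0,0,-0.01],0,-0.2],[[0,0,0],0,-0.2]])

```text
t: 4.08
position: [0.5059, -0.2044, 0.1137]
tcp_rot: [2.188, 2.248, -0.007]
ft_force: [-0.5, 0.1, 0.3]
gripper_width: 0.399
```

Call:
carry_out(plan=[[[0,0,-0.015],0,-0.2],[[0,0,-0.015],0,-0.2],[[0,0,-0.007],0,-0.2],[[0,0,0],0,-0.2]])

```text
t: 4.58
position: [0.5058, -0.2043, 0.0737]
tcp_rot: [2.188, 2.249, -0.008]
ft_force: [0.2, -0.2, -0.5]
gripper_width: 0.401
```

```bash
cat > look.py <<'E'
from h import *
import cv2,sys
tag=sys.argv[1]; n=sys.argv[2]; x,y,w,h=map(int,sys.argv[3:7]); k=600/max(w,h)
im=env.camera(n)[:,:,::-1]; cv2.imwrite(f"pics/{n}{tag}.png",cv2.resize(cv2.convertScaleAbs(im[y:y+h,x:x+w],alpha=1.4),None,fx=k,fy=k,interpolation=cv2.INTER_CUBIC))
s=env.read_state(); print(s["position"].round(4),s["tcp_rot"].round(3),s["ft_force"].round(1),k)
E
python3 look.py 2 scene 300 170 140 130
```

```text
[ 0.506  -0.2044  0.0741] [ 2.188  2.248 -0.007] [ 0.1 -1.  -0.8] 4.285714285714286
```

View pics/scene2.png

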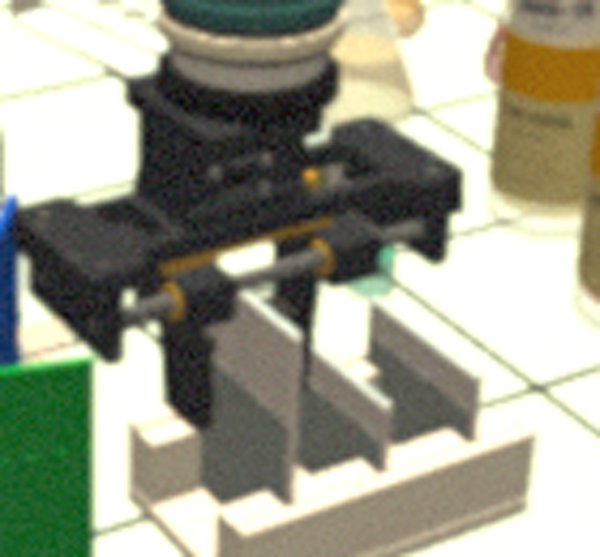

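The fingers straddle the tall panel: the left finger tip is at (190,420) in the crop and the right one is behind the panel at (300,380). They're clear of the middle short panel. Now closing.

Call:
carry_out(plan=[[[0,0,0],0,-1],[[0,0,0],0,-1],[[0,0,0],0,-1],[[0,0,0],0,-1],[[0,0,0],0,-1]])

```text
t: 5.25
position: [0.5085, -0.205, 0.0759]
tcp_rot: [2.185, 2.244, -0.003]
ft_force: [2.0, 0.2, -2.5]
gripper_width: 0.056
```

Call:
carry_out(plan=[[[0,0,0.01],0,-1],[[0,0,0.01],0,-1],[[0,0,0.01],0,-1],[[0,0,0.01],0,-1],[[0,0,0.01],0,-1]])

```text
t: 5.88
position: [0.507, -0.2048, 0.1288]
tcp_rot: [2.186, 2.246, -0.006]
ft_force: [-0.3, -0.3, -1.3]
gripper_width: 0.054
```

Call:
carry_out(plan=[[[0,0,0.015],0,-1],[[0,0,0.015],0,-1],[[0,0,0.02],0,-1],[[0,0,0.01],0,-1],[[0,0,0],0,-1]])

```text
t: 6.5
position: [0.5068, -0.205, 0.1945]
tcp_rot: [2.185, 2.245, -0.006]
ft_force: [0.5, -0.2, -1.1]
gripper_width: 0.055
```

```bash
python3 look.py 3 scene 300 110 160 190
```

```text
[ 0.5065 -0.2049  0.1939] [ 2.185  2.246 -0.007] [ 0.8 -0.7 -2.3] 3.1578947368421053
```

View pics/scene3.png

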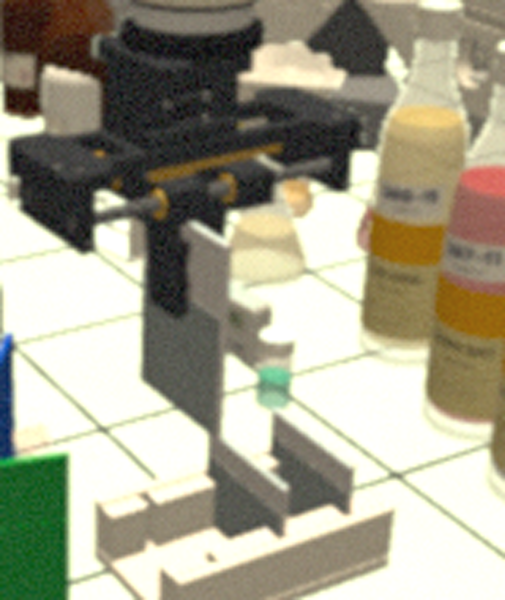

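The panel is clear of its slot, upright and gripped, and both short panels are still in theirs. Carrying it to the fixture now.

Call:
carry_out(plan=[[[0,0.02,0.015],0,-1],[[0,0.045,0.01],-2,-1],[[0,0.055,0],-3,-1],[[0.005,0.055,0],-3,-1],[[0.008,0.055,0],-3,-1]])

```text
t: 7.18
position: [0.517, 0.0325, 0.22]
tcp_rot: [2.408, 2.013, -0.007]
ft_force: [1.3, 0.1, -0.8]
gripper_width: 0.06
```

Call:
carry_out(plan=[[[0.005,0.05,0],0,-1],[[0.005,0.045,0],0,-1],[[0.0,0.03,0],0,-1],[[0,0.015,0],0,-1],[[0,0,0],0,-1]])

```text
t: 7.8
position: [0.523, 0.185, 0.2209]
tcp_rot: [2.401, 2.024, -0.008]
ft_force: [0.3, -0.3, -1.5]
gripper_width: 0.054
```

Call:
carry_out(plan=[[[0.006,0.003,-0.03],0.4,-1],[[0,0,-0.03],0,-1],[[0,0,-0.03],0,-1],[[0,0,-0.015],0,-1],[[0,0,0],0,-1]])

```text
t: 8.43
position: [0.5295, 0.1831, 0.115]
tcp_rot: [2.397, 2.025, -0.008]
ft_force: [0.4, -0.1, -1.3]
gripper_width: 0.057
```

```bash
python3 look.py 4 scene 220 110 120 130;python3 look.py 4 top 200 150 120 110
```

```text
[0.5301 0.1833 0.1158] [ 2.396  2.025 -0.006] [ 0.2  0.4 -1.1] 4.615384615384615
[0.5308 0.1838 0.1167] [ 2.395  2.025 -0.003] [ 0.1 -0.4 -0.5] 5.0
```

View pics/scene4.png

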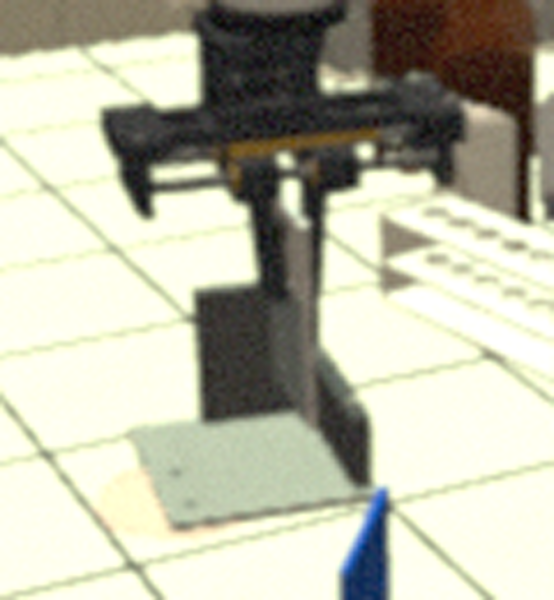

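View pics/top4.png

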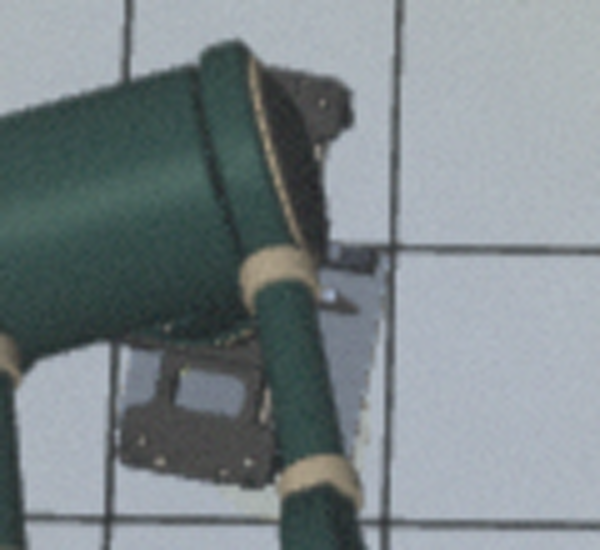

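Call:
carry_out(plan=[[[0,0,-0.015],0,-1],[[0,0,-0.012],0,-1],[[0,0,-0.006],0,-1],[[0,0,0],0,-1]])

```text
t: 9.02
position: [0.5326, 0.1843, 0.084]
tcp_rot: [2.394, 2.024, 0.003]
ft_force: [-0.2, 0.3, -0.7]
gripper_width: 0.054
```

Call:
carry_out(plan=[[[0,0,-0.005],0,-1],[[0,0,0],0,-1],[[0,0,0],0,-1]])

```text
t: 9.4
position: [0.533, 0.1845, 0.0791]
tcp_rot: [2.393, 2.024, 0.005]
ft_force: [0.2, 0.9, -1.8]
gripper_width: 0.051
```

Call:
carry_out(plan=[[[0,0,-0.003],0,-1],[[0,0,-0.001],0,-1]])

```text
t: 9.65
position: [0.5334, 0.1847, 0.0754]
tcp_rot: [2.393, 2.024, 0.006]
ft_force: [-0.3, -0.4, -1.7]
gripper_width: 0.052
```

Call:
carry_out(plan=[[[0,0,-0.0015],0,-1],[[0,0,0],0,-1]])

```text
t: 9.9
position: [0.5335, 0.1847, 0.0738]
tcp_rot: [2.393, 2.024, 0.006]
ft_force: [0.9, 0.5, -1.7]
gripper_width: 0.055
```

Call:
carry_out(plan=[[[0,0,-0.001],0,-1],[[0,0,0],0,-1]])

```text
t: 10.15
position: [0.5338, 0.1848, 0.0737]
tcp_rot: [2.393, 2.024, 0.007]
ft_force: [-0.2, 0.3, -1.6]
gripper_width: 0.054
```

Call:
carry_out(plan=[[[0,0,-0.001],0,-1],[[0,0,0],0,-1]])

```text
t: 10.4
position: [0.534, 0.1849, 0.0737]
tcp_rot: [2.393, 2.023, 0.008]
ft_force: [-0.7, -0.7, -1.0]
gripper_width: 0.049
```

Call:
carry_out(plan=[[[0,0,-0.002],0,-1],[[0,0,-0.001],0,-1]])

```text
t: 10.65
position: [0.5345, 0.1852, 0.0735]
tcp_rot: [2.393, 2.023, 0.008]
ft_force: [-2.8, -1.1, 6.5]
gripper_width: 0.055
```

```bash
python3 look.py 5 scene 235 130 80 100
```

```text
[0.5345 0.1852 0.0734] [2.393 2.023 0.008] [-3.5 -0.9  9.2] 6.0
```

View pics/scene5.png

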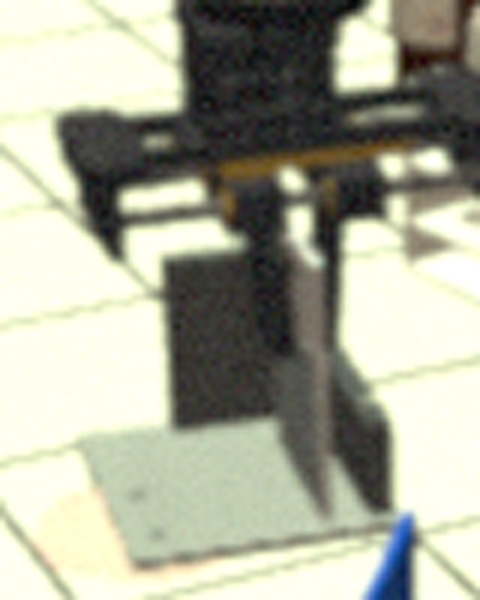

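Base contact is felt at TCP z 0.0735, against a prediction of 0.074. The panel stands on the base, short of both fences. I'll ease off the downward push and slide diagonally.

Call:
carry_out(plan=[[[0.002,0.002,0.0005],0,-1],[[0.003,0.004,0.0002],0,-1],[[0.003,0.004,0],0,-1],[[0.002,0.003,0],0,-1],[[0,0,0],0,-1]])

```text
t: 11.32
position: [0.5451, 0.1986, 0.0736]
tcp_rot: [2.392, 2.023, 0.006]
ft_force: [-1.2, -0.3, 1.5]
gripper_width: 0.054
```

Call:
carry_out(plan=[[[0.0025,0.0015,0],0,-1],[[0.0015,0.001,0],0,-1],[[0.001,0.001,0],0,-1],[[0,0,0],0,-1]])

```text
t: 11.82
position: [0.5501, 0.2021, 0.0735]
tcp_rot: [2.392, 2.024, 0.005]
ft_force: [-0.4, -1.0, 2.5]
gripper_width: 0.052
```

```bash
python3 look.py 6 scene 235 130 80 100; python3 look.py 6 top 200 160 100 90
```

```text
[0.5501 0.2021 0.0735] [2.392 2.024 0.005] [-1.  -0.4  1.2] 6.0
[0.5501 0.2021 0.0735] [2.392 2.024 0.005] [-0.4 -0.2  1.4] 6.0
```

View pics/scene6.png

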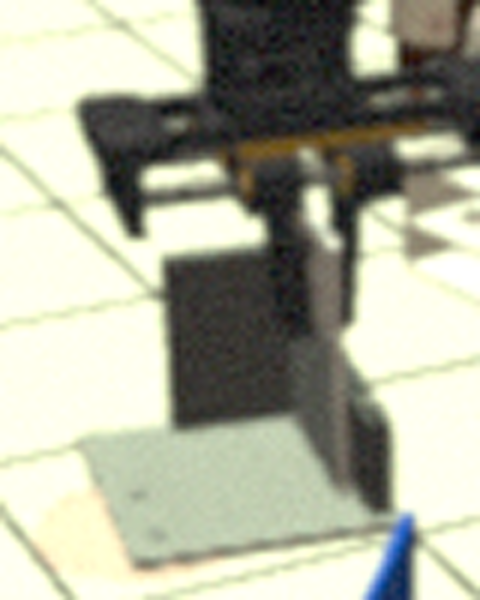

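View pics/top6.png

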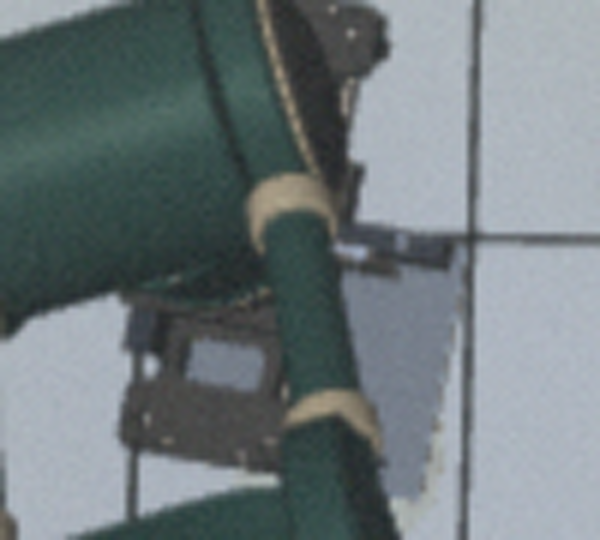

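Call:
carry_out(plan=[[[0.0015,0.001,0],0,-1],[[0.001,0.001,0],0,-1],[[0,0,0],0,-1]])

```text
t: 12.3
position: [0.5525, 0.2041, 0.0735]
tcp_rot: [2.392, 2.024, 0.005]
ft_force: [-1.2, -1.3, 2.8]
gripper_width: 0.053
```

Call:
carry_out(plan=[[[0.0015,0.001,0],0,-1],[[0.001,0.001,0],0,-1],[[0,0,0],0,-1]])

```text
t: 12.68
position: [0.5537, 0.2049, 0.0735]
tcp_rot: [2.392, 2.024, -0.002]
ft_force: [-0.8, -1.2, 1.2]
gripper_width: 0.048
```

Call:
carry_out(plan=[[[0.0015,0.001,0],0,-1],[[0,0,0],0,-1]])

```text
t: 12.92
position: [0.5539, 0.205, 0.0735]
tcp_rot: [2.393, 2.025, -0.008]
ft_force: [-1.5, -1.5, 2.5]
gripper_width: 0.054
```

Call:
carry_out(plan=[[[0.0015,0.001,0],0,-1]])

```text
t: 13.05
position: [0.5541, 0.2052, 0.0735]
tcp_rot: [2.393, 2.025, -0.014]
ft_force: [-7.8, -6.9, 10.2]
gripper_width: 0.057
```

```bash
cat > st.py <<'E'
from h import *
from scipy.spatial.transform import Rotation as Ro
s=env.read_state(); R=Ro.from_rotvec(s["tcp_rot"]).as_matrix(); q=np.radians(-9.2); F=np.array([[np.cos(q),np.sin(q)],[-np.sin(q),np.cos(q)]])
print("t",s["t"],"pos",s["position"].round(4),"zaxis",R[:,2].round(4),"yaw",np.degrees(np.arctan2(R[1,1],R[0,1])).round(2))
print("F fix",(F@s["ft_force"][:2]).round(1),s["ft_force"][2].round(1),"torque fix",(F@s["wrist_torque"][:2]).round(2),s["wrist_torque"][2].round(2),"tilt fix",(F@R[:2,2]).round(4),"pos fix rel home",(F@(s["position"][:2]-[.5558,.2072])).round(4))
E
python3 st.py
```

```text
t 13.05 pos [0.5541 0.2052 0.0735] zaxis [-0.0027 -0.0105 -0.9999] yaw -9.52
F fix [-6.6 -8.1] 10.2 torque fix [-1.32  1.3 ] -0.09 tilt fix [-0.0009 -0.0108] pos fix rel home [-0.0014 -0.0023]
```

Call:
carry_out(plan=[[[0.002,-0.0003,0.0005],0,-1],[[0.002,-0.0003,0.0003],0,-1]])

```text
t: 13.3
position: [0.5543, 0.2051, 0.0735]
tcp_rot: [2.399, 2.028, -0.023]
ft_force: [-7.5, -0.5, 7.0]
gripper_width: 0.054
```

```bash
python3 st.py
```

```text
t 13.3 pos [0.5543 0.2051 0.0735] zaxis [-0.011  -0.0101 -0.9999] yaw -9.59
F fix [-7.3 -1.7] 7.0 torque fix [-0.34  1.38] 0.04 tilt fix [-0.0093 -0.0117] pos fix rel home [-0.0012 -0.0024]
```

Call:
carry_out(plan=[[[0.0022,0.0016,0.001],0,-1]])

```text
t: 13.42
position: [0.5545, 0.206, 0.0737]
tcp_rot: [-2.398, -2.027, 0.03]
ft_force: [-5.4, -4.3, 1.2]
gripper_width: 0.052
```

```bash
python3 st.py;  python3 look.py 7 scene 235 130 80 100; python3 st.py
```

```text
t 13.425 pos [0.5545 0.206  0.0737] zaxis [-0.0153 -0.0117 -0.9998] yaw -9.58
F fix [-4.6 -5.1] 1.2 torque fix [-0.77  0.89] 0.0 tilt fix [-0.0133 -0.014 ] pos fix rel home [-0.0011 -0.0014]
[0.5546 0.2063 0.0737] [-2.398 -2.027  0.03 ] [-6.3 -3.6  4.2] 6.0
t 13.475 pos [0.5546 0.2063 0.0737] zaxis [-0.0155 -0.0114 -0.9998] yaw -9.59
F fix [-5.7 -4.5] 4.2 torque fix [-0.85  1.1 ] -0.03 tilt fix [-0.0135 -0.0137] pos fix rel home [-0.0011 -0.0011]
```

View pics/scene7.png

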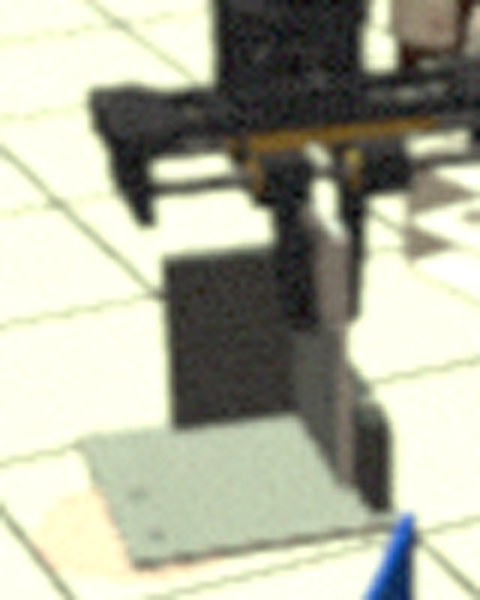

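Call:
carry_out(plan=[[[0.0022,0.002,0.0007],0,-1]])

```text
t: 13.6
position: [0.5547, 0.2069, 0.0738]
tcp_rot: [-2.397, -2.027, 0.039]
ft_force: [-6.8, -7.8, 8.0]
gripper_width: 0.054
```

```bash
python3 st.py;  python3 look.py 8 top 200 160 100 90; python3 st.py
```

```text
t 13.6 pos [0.5547 0.2069 0.0738] zaxis [-0.0202 -0.0145 -0.9997] yaw -9.56
F fix [-5.5 -8.8] 8.0 torque fix [-1.61  1.06] -0.01 tilt fix [-0.0176 -0.0175] pos fix rel home [-0.001  -0.0005]
[0.5548 0.207  0.0738] [-2.397 -2.027  0.039] [-7.2 -6.   6.5] 6.0
t 13.65 pos [0.5548 0.207  0.0738] zaxis [-0.0205 -0.0144 -0.9997] yaw -9.56
F fix [-6.2 -7.1] 6.5 torque fix [-1.32  1.15] -0.0 tilt fix [-0.0179 -0.0175] pos fix rel home [-0.001  -0.0003]
```

View pics/top8.png

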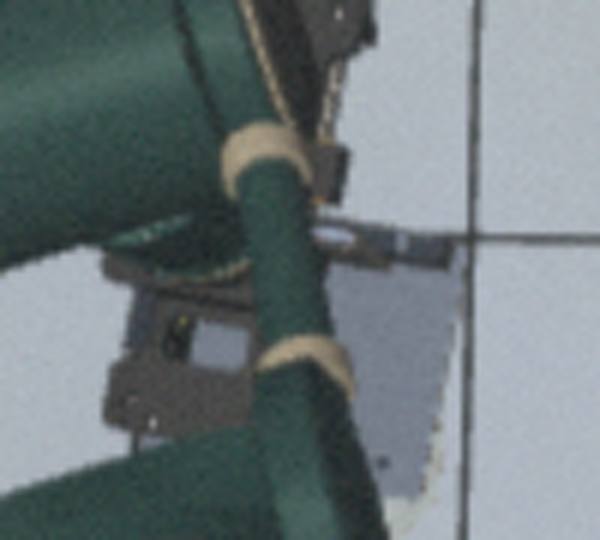

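Call:
carry_out(plan=[[[0.0025,0.0018,0.0012],0.3,-1]])

```text
t: 13.78
position: [0.555, 0.2076, 0.0739]
tcp_rot: [-2.39, -2.033, 0.048]
ft_force: [-5.6, -3.7, 2.3]
gripper_width: 0.055
```

```bash
python3 st.py;  python3 look.py 9 scene 235 130 80 100; python3 st.py;python3 look.py 9b scene 235 130 80 100; python3 st.py
```

```text
t 13.775 pos [0.555  0.2076 0.0739] zaxis [-0.0255 -0.0169 -0.9995] yaw -9.26
F fix [-4.9 -4.5] 2.3 torque fix [-1.02  1.05] -0.12 tilt fix [-0.0225 -0.0207] pos fix rel home [-0.0009  0.0003]
[0.555  0.2078 0.0739] [-2.39  -2.033  0.048] [-6.4 -5.1  4.5] 6.0
t 13.825 pos [0.555  0.2078 0.0739] zaxis [-0.0258 -0.0168 -0.9995] yaw -9.25
F fix [-5.5 -6. ] 4.5 torque fix [-1.21  1.18] -0.11 tilt fix [-0.0228 -0.0208] pos fix rel home [-0.0009  0.0005]
[0.555  0.2078 0.0739] [-2.39  -2.032  0.048] [-5.8 -4.6  3.9] 6.0
t 13.875 pos [0.555  0.2078 0.0739] zaxis [-0.0257 -0.0168 -0.9995] yaw -9.27
F fix [-5.  -5.5] 3.9 torque fix [-1.13  1.1 ] -0.08 tilt fix [-0.0226 -0.0207] pos fix rel home [-0.0008  0.0004]
```

View pics/scene9.png

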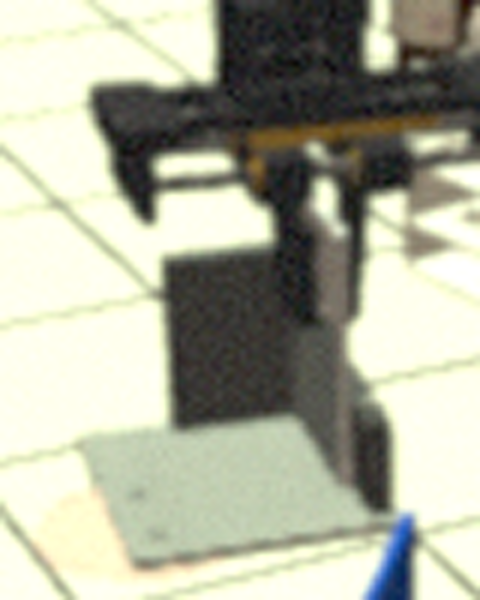

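y is still creeping about 0.8 mm per row while x has stopped. The y force may only be friction on the back fence and base, so I'll test y alone with less x push.

Call:
carry_out(plan=[[[-0.0005,0.002,0.001],0,-1],[[0.0002,0.002,0.0007],0,-1]])

```text
t: 14.12
position: [0.5548, 0.209, 0.0742]
tcp_rot: [-2.392, -2.036, 0.053]
ft_force: [-1.2, -12.7, 2.2]
gripper_width: 0.055
```

```bash
python3 st.py
```

```text
t 14.125 pos [0.5548 0.209  0.0742] zaxis [-0.0259 -0.022  -0.9994] yaw -9.2
F fix [  0.9 -12.7] 2.2 torque fix [-1.79 -0.1 ] 0.02 tilt fix [-0.022  -0.0258] pos fix rel home [-0.0013  0.0016]
```

Call:
carry_out(plan=[[[0.0027,0.0013,0.0005],0,-1]])

```text
t: 14.25
position: [0.5551, 0.2088, 0.074]
tcp_rot: [-2.391, -2.035, 0.063]
ft_force: [-11.8, -6.1, 8.7]
gripper_width: 0.053
```

```bash
python3 st.py;  python3 look.py 10 scene 235 130 80 100; python3 st.py
```

```text
t 14.25 pos [0.5551 0.2088 0.074 ] zaxis [-0.0315 -0.0248 -0.9992] yaw -9.21
F fix [-10.7  -7.9] 8.7 torque fix [-0.95  1.81] 0.0 tilt fix [-0.0271 -0.0296] pos fix rel home [-0.0009  0.0014]
[0.5552 0.2088 0.0741] [-2.39  -2.035  0.063] [-7.7 -7.7  7.8] 6.0
t 14.3 pos [0.5552 0.2088 0.0741] zaxis [-0.0318 -0.0248 -0.9992] yaw -9.21
F fix [-6.3 -8.9] 7.8 torque fix [-1.09  1.28] -0.03 tilt fix [-0.0274 -0.0296] pos fix rel home [-0.0009  0.0015]
```

View pics/scene10.png

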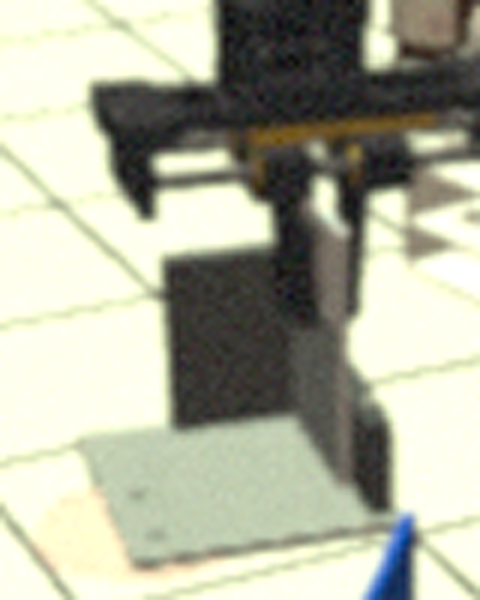

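Call:
carry_out(plan=[[[0.0034,0.0013,0.0014],0,-1]])

```text
t: 14.42
position: [0.5552, 0.2087, 0.0742]
tcp_rot: [-2.388, -2.033, 0.075]
ft_force: [-9.8, -6.9, 2.4]
gripper_width: 0.054
```

```bash
python3 st.py;  for i in 1 2 3 4; do python3 look.py 11 scene 235 130 80 100 >/dev/null; python3 st.py|tail -1; done; python3 look.py 11f scene 0 0 640 400
```

```text
t 14.425 pos [0.5552 0.2087 0.0742] zaxis [-0.0393 -0.0276 -0.9988] yaw -9.24
F fix [-8.6 -8.3] 2.4 torque fix [-0.7   1.44] 0.06 tilt fix [-0.0344 -0.0335] pos fix rel home [-0.0008  0.0014]
F fix [-8.9 -8.4] 5.3 torque fix [-0.87  1.5 ] 0.04 tilt fix [-0.0347 -0.0337] pos fix rel home [-0.0008  0.0014]
F fix [-8.7 -8.4] 5.2 torque fix [-0.88  1.39] 0.03 tilt fix [-0.0345 -0.0336] pos fix rel home [-0.0008  0.0014]
F fix [-7.1 -7.8] 4.1 torque fix [-0.86  1.44] -0.0 tilt fix [-0.0344 -0.0336] pos fix rel home [-0.0008  0.0014]
F fix [-8.4 -8. ] 4.7 torque fix [-0.91  1.36] 0.04 tilt fix [-0.0342 -0.0335] pos fix rel home [-0.0008  0.0014]
[0.5553 0.2087 0.0742] [-2.388 -2.033  0.075] [-8.9 -5.8  4. ] 0.9375
```

View pics/scene11.png

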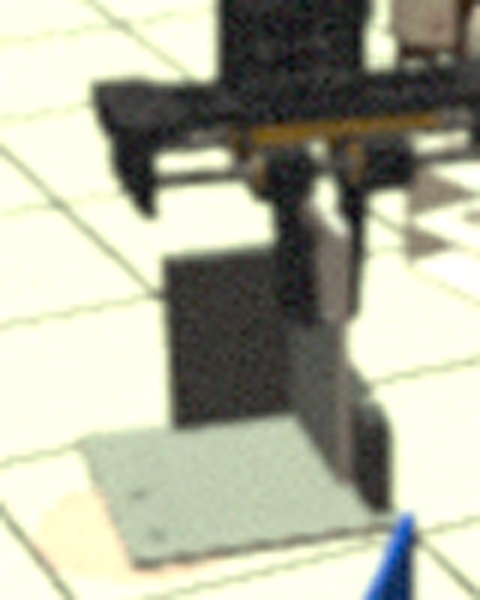

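View pics/scene11f.png

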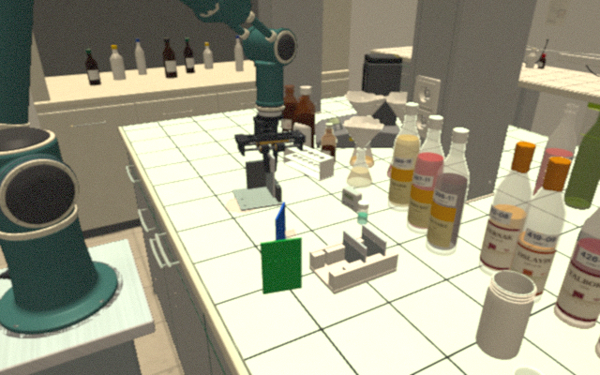

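Forces are now steady at about 8.5 N and 8 N, and position has stopped changing on both axes. The tool has picked up about 0.048 rad of tilt, though, so I'll measure the panel's own tilt in the image before handing in.

```bash
python3 - <<'E'
from h import *
import cv2
ims=[env.camera("scene").astype(float) for _ in range(4)]
im=np.mean(ims,0).clip(0,255).astype(np.uint8)[:,:,::-1]; cv2.imwrite("pics/avg.png",im)
x,y,w,h=275,150,40,70
cv2.imwrite("pics/avgc.png",cv2.resize(cv2.convertScaleAbs(im[y:y+h,x:x+w],alpha=1.6),None,fx=8.5,fy=8.5,interpolation=cv2.INTER_CUBIC))
q=np.radians(-9.2); X=np.array([np.cos(q),np.sin(q),0]);Y=np.array([-np.sin(q),np.cos(q),0])
home=np.array([.5552,.2087,0])
for a,b in [(0,0),(.034,.034),(.05,.034)]:
    Z=np.array([0,0,1])+a*X+b*Y; Z/=np.linalg.norm(Z); Yp=Y-np.dot(Y,Z)*Z; Xp=np.cross(Yp,Z)
    g=home+[0,0,.091]
    for nm,l in [("topback",(-.0025,-.04,.039)),("topfront",(.0025,-.04,.039)),("botback",(-.0025,-.04,-.081)),("botfront",(.0025,-.04,-.081))]:
        p=proj("scene",g+l[0]*Xp+l[1]*Yp+l[2]*Z); print(a,b,nm,p.round(1),((p-[x,y])*8.5).round(0))
E
```

```text
0 0 topback [290.1 169.1] [128. 162.]
0 0 topfront [292.  168.8] [144. 160.]
0 0 botback [291.3 211.2] [139. 520.]
0 0 botfront [293.1 210.9] [154. 518.]
0.034 0.034 topback [290.4 168.3] [131. 155.]
0.034 0.034 topfront [292.3 168.1] [147. 154.]
0.034 0.034 botback [290.6 211.3] [132. 521.]
0.034 0.034 botfront [292.4 211.1] [148. 519.]
0.05 0.034 topback [290.7 168.3] [133. 155.]
0.05 0.034 topfront [292.6 168.1] [149. 154.]
0.05 0.034 botback [290.1 211.3] [129. 521.]
0.05 0.034 botfront [291.9 211.1] [144. 520.]
```

View pics/avgc.png

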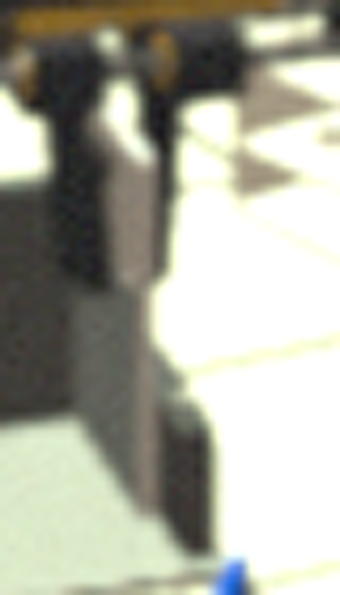

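The panel's lean matches the tool's, about 0.045 rad against the 0.06 limit. There's plenty of time, so I'll reduce it. Dragging the panel back while pressing it lightly on the base should reverse the lean, and then I'll re-enter with a single push.

Call:
carry_out(plan=[[[-0.002,-0.0015,-0.002],0,-1],[[-0.002,-0.0015,-0.002],0,-1]])

```text
t: 15.12
position: [0.5548, 0.2083, 0.0738]
tcp_rot: [-2.39, -2.032, 0.06]
ft_force: [-2.8, 0.7, 8.6]
gripper_width: 0.059
```

```bash
python3 st.py
```

```text
t 15.125 pos [0.5548 0.2083 0.0738] zaxis [-0.0313 -0.0221 -0.9993] yaw -9.28
F fix [-2.9  0.3] 8.6 torque fix [0.09 0.62] 0.16 tilt fix [-0.0274 -0.0268] pos fix rel home [-0.0012  0.001 ]
```

Call:
carry_out(plan=[[[-0.0025,-0.0018,-0.002],0,-1],[[-0.0025,-0.0018,-0.002],0,-1]])

```text
t: 15.38
position: [0.554, 0.208, 0.0736]
tcp_rot: [-2.392, -2.033, 0.042]
ft_force: [-1.8, 0.8, 5.9]
gripper_width: 0.054
```

```bash
python3 st.py
```

```text
t 15.375 pos [0.554  0.208  0.0736] zaxis [-0.0219 -0.0159 -0.9996] yaw -9.29
F fix [-1.9  0.5] 5.9 torque fix [0.14 0.3 ] 0.03 tilt fix [-0.0191 -0.0192] pos fix rel home [-0.0019  0.0005]
```

Works well: the lean is down to 0.019 on each axis. Two more rows.

Call:
carry_out(plan=[[[-0.0025,-0.0018,-0.002],0,-1],[[-0.0025,-0.0018,-0.002],0,-1]])

```text
t: 15.62
position: [0.5534, 0.2076, 0.0734]
tcp_rot: [-2.394, -2.034, 0.024]
ft_force: [-1.4, -0.1, 7.4]
gripper_width: 0.054
```

```bash
python3 st.py
```

```text
t 15.625 pos [0.5534 0.2076 0.0734] zaxis [-0.012  -0.0097 -0.9999] yaw -9.31
F fix [-1.4 -0.3] 7.4 torque fix [0.11 0.37] 0.07 tilt fix [-0.0103 -0.0115] pos fix rel home [-0.0024  0.    ]
```

Call:
carry_out(plan=[[[-0.0025,-0.0018,-0.002],0,-1],[[-0.0025,-0.0018,-0.001],0,-1]])

```text
t: 15.88
position: [0.5527, 0.2072, 0.0736]
tcp_rot: [2.393, 2.033, -0.007]
ft_force: [1.3, 0.3, 1.3]
gripper_width: 0.05
```

```bash
python3 st.py
```

```text
t 15.875 pos [0.5527 0.2072 0.0736] zaxis [-0.0024 -0.0039 -1.    ] yaw -9.31
F fix [1.2 0.5] 1.3 torque fix [ 0.06 -0.11] -0.05 tilt fix [-0.0017 -0.0042] pos fix rel home [-0.0031 -0.0005]
```

Call:
carry_out(plan=[[[0.0034,0.0025,0.0006],0,-1]])

```text
t: 16.0
position: [0.5548, 0.2091, 0.0737]
tcp_rot: [2.394, 2.034, -0.012]
ft_force: [-9.1, -10.2, 5.5]
gripper_width: 0.054
```

```bash
python3 st.py
```

```text
t 16.0 pos [0.5548 0.2091 0.0737] zaxis [-0.0051 -0.0054 -1.    ] yaw -9.3
F fix [ -7.4 -11.5] 5.5 torque fix [-1.98  1.32] -0.08 tilt fix [-0.0041 -0.0061] pos fix rel home [-0.0013  0.0017]
```

Call:
carry_out(plan=[[[0.0035,0.0016,0.0012],0,-1]])

```text
t: 16.12
position: [0.555, 0.209, 0.0735]
tcp_rot: [-2.393, -2.033, 0.025]
ft_force: [-10.7, -8.1, 7.0]
gripper_width: 0.054
```

```bash
python3 st.py; for i in 1 2 3 4; do python3 look.py 12 scene 235 130 80 100 >/dev/null; python3 st.py|tail -1; done
```

```text
t 16.125 pos [0.555  0.209  0.0735] zaxis [-0.0133 -0.0093 -0.9999] yaw -9.29
F fix [-9.3 -9.7] 7.0 torque fix [-1.32  1.63] -0.08 tilt fix [-0.0116 -0.0113] pos fix rel home [-0.0011  0.0017]
F fix [-7.4 -8.4] 7.3 torque fix [-1.07  1.37] -0.1 tilt fix [-0.0121 -0.0115] pos fix rel home [-0.0011  0.0016]
F fix [-7.5 -7.9] 6.2 torque fix [-1.14  1.34] -0.1 tilt fix [-0.0118 -0.0112] pos fix rel home [-0.0011  0.0017]
F fix [-6.4 -7.2] 6.8 torque fix [-1.01  1.37] -0.08 tilt fix [-0.0117 -0.0111] pos fix rel home [-0.0011  0.0017]
F fix [-6.2 -6.2] 5.5 torque fix [-1.02  1.32] -0.11 tilt fix [-0.0116 -0.011 ] pos fix rel home [-0.0011  0.0016]
```

View pics/scene12.png

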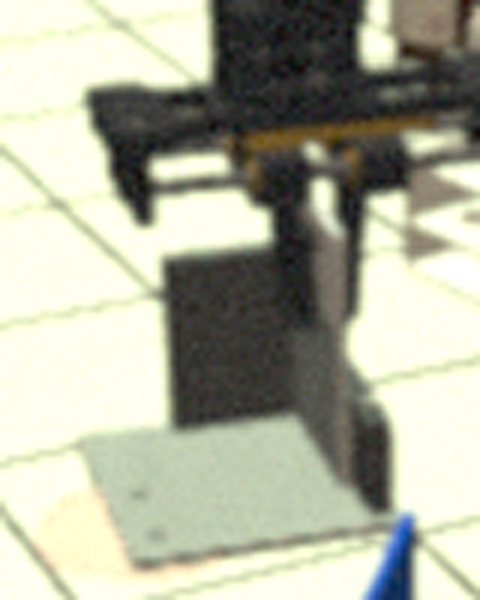

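Call:
carry_out(plan=[[[0.0044,0.0028,0.0015],0,-1]])

```text
t: 16.45
position: [0.5551, 0.209, 0.0735]
tcp_rot: [-2.391, -2.031, 0.043]
ft_force: [-11.4, -12.7, 8.3]
gripper_width: 0.055
```

```bash
python3 st.py; for i in 1 2 3 4 5 6; do python3 look.py 13 scene 235 130 80 100 >/dev/null; python3 st.py|tail -1; done
```

```text
t 16.45 pos [0.5551 0.209  0.0735] zaxis [-0.0233 -0.0146 -0.9996] yaw -9.31
F fix [ -9.2 -14.4] 8.3 torque fix [-1.53  1.44] -0.1 tilt fix [-0.0207 -0.0182] pos fix rel home [-0.001   0.0016]
F fix [ -8.4 -11.6] 9.4 torque fix [-1.36  1.48] -0.04 tilt fix [-0.0213 -0.0185] pos fix rel home [-0.0009  0.0017]
F fix [ -9.2 -11.4] 9.0 torque fix [-1.42  1.5 ] -0.03 tilt fix [-0.0211 -0.0182] pos fix rel home [-0.001   0.0016]
F fix [ -8.6 -11.7] 8.0 torque fix [-1.37  1.47] -0.09 tilt fix [-0.0209 -0.0181] pos fix rel home [-0.001   0.0016]
F fix [ -8.3 -11. ] 8.6 torque fix [-1.31  1.46] -0.02 tilt fix [-0.0208 -0.018 ] pos fix rel home [-0.001   0.0016]
F fix [ -8.7 -11.7] 8.5 torque fix [-1.36  1.44] -0.09 tilt fix [-0.0207 -0.0179] pos fix rel home [-0.0009  0.0017]
F fix [ -9.  -11.6] 7.9 torque fix [-1.38  1.46] -0.07 tilt fix [-0.0207 -0.0179] pos fix rel home [-0.0009  0.0016]
```

View pics/scene13.png

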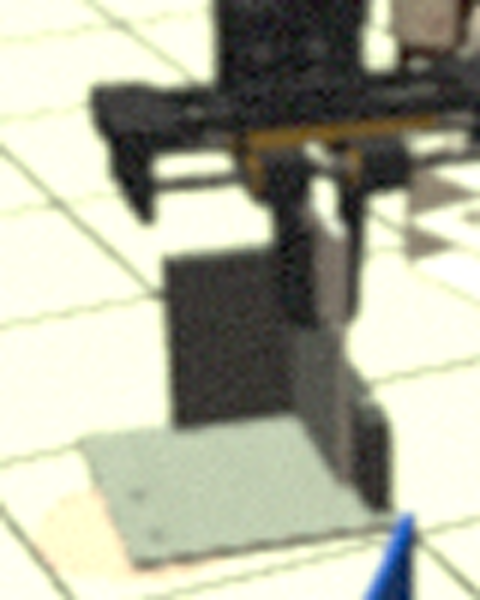

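The push is steady at about 9 N (back) and 11.5 N (side), and the tool tilt is about 0.027 rad. Neither axis moves under the larger push, so the panel is home on both. Handing in.

```bash
python3 -c "
from plant import env
print(env.finish_job())"; python3 st.py
```

```text
the job is handed in; nothing more can be done
None
the job is handed in; nothing more can be done
```

I drew the tall panel out of the rack, stood it on the fixture base and slid it into the corner. I handed the job in at about 16.8 s with the gripper still holding it and pushing into both fences. No verdict was reported.

**Last checks before handing in:**
- **Push:** about 9 N towards the back fence and 11.5 N towards the side fence, steady over 0.3 s.
- **Position:** the TCP stopped within about 2 mm of the home position estimated from the cameras. A larger push moved neither axis.
- **Tilt:** the tool leaned about 0.027 rad (limit 0.06), and its yaw was about -9.3° against the fixture's -9.2°.
- **Grip:** opening about 5 mm, which is the panel's thickness.
- **Other objects:** both short panels, the timer and the vial looked undisturbed in the last full picture, taken at about 14.6 s. I compared it by eye only.

**Problems on the way:**
- **False side contact:** the first apparent side-fence contact was mostly friction. Pushing along y alone with a light base load showed the panel was still sliding, and it then stopped properly at the fence.
- **Tilt build-up:** repeated pushes had tilted the tool to about 0.048 rad. I dragged the panel back under light downward pressure to straighten it, then pushed in again.

**What I couldn't confirm:** at the end the panel also pressed on the base with about 8 N. Friction there and along the fences takes some of the push, so the force on each fence is inferred from the wrist reading, not measured directly.

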